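Open the locked kitchen-roll dispenser with its release pin

ROBOT

A 6-joint arm with a two-finger parallel gripper is mounted at the origin on the work surface. World frame = base frame: x ahead of the robot, y to its left, z up, the work surface at z = 0. Lengths are in m, angles in rad, forces in N, time in s.
With the tool pointing down it reaches from about 0.375 to 0.975 m from the base axis. Payload 3.8 kg.
Tool frame: the origin (TCP) lies midway between the tips of the shut fingers; the grasp point (between the pads) lies 19 mm behind it; z points along the fingers, y is the line along which they close (so a half turn about z gives the same grasp; the last joint's range is limited). The gripper opens to 85 mm and grips with 20 to 120 N. Pads are 22 mm wide; open, the fingers measure 114 mm over their backs; the gripper's body (76 mm by 85 mm) begins 54 mm behind the grasp point. The pads swing forward as they close: fully open they stand 13 mm farther back than shut.
Start: joints at [1.225, 0.264, 1.604, -0, 1.274, -0.037], TCP at [0.205, 0.643, 0.231] pointing down, gripper open.
Joint ranges: [-2.63, 2.63], [-0.94, 2.18], [0.31, 2.57], [-1.31, 4.45], [0, 2.66], [-2.55, 2.55]. Speed limits (rad/s): [2.57, 2.57, 3.14, 3.14, 3.14, 3.14].

INTERFACE

Orientations are given as a rotation vector (axis times angle).
In Python, from workcell import read_state, vision, ticket gives the robot as it stands. The module is installed in compiled form; this text tells all that it offers.
- The arm moves only by the tool jog_arm, never from a script. Its arguments are lists of equal length, an entry for each row: "turn": the turn, a rotation vector about the tool's x, y, z in rad, a list of three; "delta_pos": the shift along the tool's x, y, z in m, a list of three; "gripper": the finger opening in m, from 0 to 0.0854. In form: {"turn": [[rx, ry, rz], ...], "delta_pos": [[dx, dy, dz], ...], "gripper": [gripper, ...]}. A call has 1 to 20 rows; each row shifts and turns the commanded pose from where the row before left it, along the tool's axes as they then stand; what a row does not reach is not made up. A row lasts 1/12 s, in which the tool goes at most 41.7 mm and 7.16 degrees, less where a joint would pass 70% of its speed; a pose out of reach is approached as far as the arm can. A call with a gripper value outside its range is refused whole. The fingers move at their own pace and stop on an object; "grip_force" is the grip in N (left out, the last holds). Time passes only in rows, so rows that do not move let the fingers close. It gives the time, the measured TCP pose, the force, the opening and the grip force at its end, in the units of the state.
- read_state(): the state, without advancing time (a new reading comes with each control period).
- vision.read_camera(name): name is "side" or "top"; returns the picture (420x560x3 uint8, red, green, blue); there is no depth.
- vision.calibration(name): a dict with "vfov" (degrees; the focal length in pixels is half the picture's height over the tangent of half this angle, whatever the lens; pixels are square), "cx", "cy" (the principal point, pixels), "R" (3x3) and "t" (3): a world point X has camera coordinates R X + t. Camera axes: x right, y down, z forward; pixel columns grow to the right and rows downward; lengths in m; the calibration is good to about 2 mm. A picture is of the moment at which its call begins. calibration takes no time and is no camera call.
- ticket.finish_job(): hands the job in; it is judged then, once.
The state is a dict: "time": time; "q": joint angles; "joint_vel": joint speeds; "joint_torque": joint torques, N m; "tool_pos": TCP position; "tcp_rot": TCP orientation; "wrist_force": force on the tool from outside, world axes, zero at the start; "torque": the same for the moment, N m; "width": opening from 0.0 (shut) to 1.0 (fully open); "grip_force": force on a finger pad.
Only numpy, scipy, OpenCV 4.12 (cv2) and the standard library are available. Lean on these libraries where they do the work, as an engineer would, in place of code of your own. Each camera call takes 0.05 s, during which the arm holds its last target. There are 200 camera calls.

TASK

The kitchen-roll dispenser is empty and locked shut. Take the steel release pin from the tool block and push it gently down through the small hole in the dispenser's top until the hidden catch lets go and the front cover springs ajar; then swing the cover all the way down to its stop, ready for a new roll, put the pin back upright in the hole it came from, and leave the other things where they are.

Things in the scene. Friction and masses are not known exactly. Their poses are not given: they have to be found in the camera images.
- dispenser: Countertop kitchen-roll dispenser, fixed: white plastic case 270 (y) x 150 (x) x 190 mm high, grey front cover looking along its -x. Origin: centre of its underside. The hidden spring catch takes 2.5 N at first, lets go at 5 to 7 N after about 6 mm, and meets a hard rubber stop after 7.5 mm. Fragile: it cracks if the pin presses on case or catch with over 15 N, or the arm on any part with over 25 N.
- access_hole (a point): Centre of the mouth of the release hole, on a raised 40 x 40 mm grey boss on the case's top, 192 mm above the counter; axes as the dispenser's. Vertical round hole 8.5 mm across, 12 mm deep, chamfer 1.5 mm. The catch's flat steel striker, 18 mm across, lies out of sight in line below it, its top anywhere from 12 to 34 mm under the mouth (set by hand, not measured).
- cover (a joint): Angle of the grey front cover, 0 = shut, grows as it swings forward and down about its lower edge; stop at 1.4 rad. When the catch lets go, a spring pushes it to about 0.3 rad, where its hinge friction holds it; from about 0.6 rad it sinks slowly to its stop by its own weight.
- cover_hinge (a point): Centre of the cover's hinge line, which runs along the dispenser's y: 78 mm in front (-x) of the dispenser's centre and 24 mm above the counter.
- cover_lip (a point): Middle of the cover's top edge, 166 mm from the hinge line. Panel 270 mm wide, 6 mm thick, centred on the hinge line; a finger pull 120 wide, 10 high juts 12 mm from its outer face at this edge (18 mm thick there; this point is 6 mm outward of the panel's mid-plane). z runs up the panel, -x outward. Ajar, the gap to the case is about 50 mm at this edge, free to 35 mm below it.
- pin: The release pin, upright in one of the tool block's three holes: a steel rod 6 mm across, 60 mm long, round-ended, then a collar 24 mm across, 5 mm thick, which rests on the block's top, then a plain round handle 16 mm across, 55 mm long; 120 mm in all, 70 g. Origin at the rod's end, z towards the handle. The only all-steel tool in the block, with the slimmest handle.
- pin_grip (a point): Middle of the pin's handle, 95 mm from the rod's end.
- block: Wooden tool block, fixed, 150 (its x) x 56 (its y) x 66 mm high, with three vertical through holes 10.5 mm across in a row along its x at -50, 0 and +50 mm. Origin at the centre of its underside.
- screwdriver: Screwdriver standing in the block: black handle 28 mm across, its top 66 mm above the block. Leave it. Origin at the tip of its shank.
- brush: Cleaning brush standing in the block: wooden handle 22 mm across topped by a grey tuft, its top 72 mm above the block. Leave it. Origin at the tip of its shank.
- spare_roll: New paper roll standing on end, 110 mm across, 225 mm high. Leave it. Origin at the centre of its underside.
- sauce_jar: Jar 72 mm across, 100 mm high. Leave it. Origin at the centre of its underside.
- mug: White mug 80 mm across, 92 mm high. Leave it. Origin at the centre of its underside.
- tape_roll: Roll of parcel tape lying flat, 100 mm across, 48 mm high. Leave it. Origin at the centre of its underside.
- disc_cases: Stack of six disc cases, 142 x 125 x 62 mm. Leave it. Origin at the centre of its underside.

How it is judged:
On the way, in this order (a step that is already met when the one before it is completed fails the run):
1. the pin, pushed down through the hole, trips the catch: the cover springs ajar with the rod in the hole (horizontal distance between pin and access_hole below 0.006 m and z of pin in the frame of access_hole below -0.012 m and value of joint cover above 0.12 rad), for 0.1 s.
2. the cover is swung down to its stop (value of joint cover above 1.3 rad), for 0.2 s.
At the end, for the whole second after the job is handed in: The cover is down at its stop (over 1.3 rad) and the pin stands upright (within 0.15 rad), released and at rest, back in the hole it came from (within 8 mm of where it was) (value of joint cover above 1.3 rad and distance of pin from where it was at the start of the episode below 0.008 m and angle between pin's own z axis and vertical below 0.15 rad and linear speed of pin below 0.02 m/s); the robot touches nothing.
It fails at once if the pin presses on the dispenser or its catch with over 15 N (contact force between pin and dispenser above 15 N).
It fails at once if the arm pushes or pulls on the dispenser with over 25 N (contact force between the arm and dispenser above 25 N).
It fails at once if another tool in the block is pulled out or knocked by over 20 mm (distance of any of screwdriver, brush from where it was at the start of the episode above 0.02 m).
It fails at once if a bystander is moved by over 30 mm (distance of any of spare_roll, sauce_jar, mug, tape_roll, disc_cases from where it was at the start of the episode above 0.03 m).
It also fails if it takes over 64 s, if anything falls off the work surface, if the arm or the gripper's body presses on something with over 40 N, if the wrist force passes 120 N, or if a joint passes its speed limit or range.

## Working session

There is one attempt and no reset: what is moved stays moved. The work goes in short steps, Python scripts to look and compute and a tool call to move; the robot and the scene stay as the last step left them, time stands still between calls to the robot, and variables do not carry over. Pictures are saved under pics/ and viewed, at most 10 in all, crops included, and the job is handed in when it is done.

Besides the shell and the picture viewer there is one more tool, called after "Request:" by a JSON object that holds its "fn" and its "kwargs". jog_arm: Moves the arm, as the interface text tells. Its arguments: {"type":"object","properties":{"turn":{"type":"array","items":{"type":"array","items":{"type":"number"}}},"delta_pos":{"type":"array","items":{"type":"array","items":{"type":"number"}}},"gripper":{"type":"array","items":{"type":"number"}},"grip_force":{"type":"number"}},"required":["turn","delta_pos","gripper"]}

```bash
mkdir -p pics
python3 - <<'E'
from workcell import read_state, vision
import cv2
for n in("side","top"):
    cv2.imwrite(f"pics/{n}0.png",vision.read_camera(n)[:,:,::-1]); c=vision.calibration(n)
    print(n,c, -c['R'].T@c['t'])
s=read_state();print(s)
E
```

```text
side {'vfov': 57.24942845786249, 'cx': 274.9548245863758, 'cy': 209.1271407750638, 'R': array([[ 0.98722533, -0.15923262, -0.00557928],
       [-0.08857425, -0.51937003, -0.84994669],
       [ 0.13244153,  0.83958308, -0.52683916]]), 't': array([-0.5351376 ,  0.14989712,  1.19794906])} [ 0.38292021 -1.01313705  0.75554535]
top {'vfov': 44.22809689081311, 'cx': 275.44392470982046, 'cy': 205.85630540289287, 'R': array([[ 0.07277893, -0.99734325,  0.00310788],
       [-0.97288519, -0.0716794 , -0.21990105],
       [ 0.2195396 ,  0.01298055, -0.97551723]]), 't': array([-0.03564442,  0.5359313 ,  1.81478693])} [ 0.12557619 -0.02069142  1.88831856]
{'time': 0.1, 'q': array([ 1.22507946e+00,  2.64695222e-01,  1.60527494e+00, -4.16738927e-05,
        1.27372028e+00, -3.68980089e-02]), 'joint_vel': array([-0.00118177,  0.00031365, -0.00259505, -0.00067924, -0.00063277,
       -0.00075119]), 'joint_torque': array([ 7.54408338e-04, -5.16703427e+01, -3.68589163e+01, -4.88739342e-07,
        6.16020159e-03,  1.91563561e-05]), 'tool_pos': array([0.20493619, 0.64241758, 0.23005456]), 'tcp_rot': array([-0.48309163, -3.10386146,  0.00324661]), 'wrist_force': array([-0.00026865, -0.086966  ,  0.1912361 ]), 'torque': array([0.02693972, 0.02946221, 0.02581408]), 'grip_force': 0.0, 'width': 0.9962389788241289}
```

View pics/side0.png

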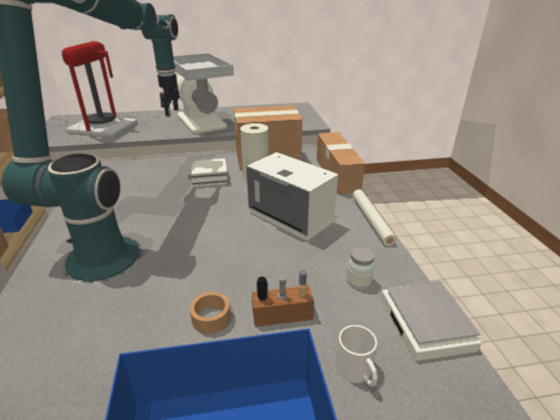

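View pics/top0.png

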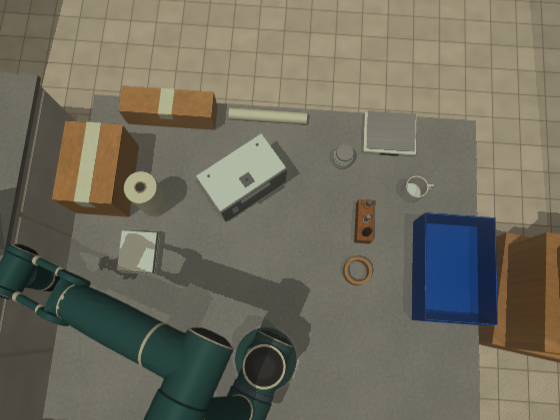

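The side view shows the dispenser around (290,190) with its boss near (286,173). The block is at (283,305): black screwdriver at (262,288), pin probably in the middle at (283,288), brush at (303,283). In the top view the boss is near (247,180) and the block near (366,220). I'll zoom in.

Run:
```python
import cv2, numpy as np
s=cv2.imread("pics/side0.png");t=cv2.imread("pics/top0.png")
def c(i,x,y,w,h,k): return cv2.resize(i[y:y+h,x:x+w],(400,300),interpolation=cv2.INTER_CUBIC)
m=np.vstack([np.hstack([c(s,242,262,80,60,5),c(t,330,190,80,60,5)]),np.hstack([c(s,240,145,108,81,4),c(t,190,132,108,81,4)])])
cv2.imwrite("pics/m1.png",m)
```

```text
(no output)
```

View pics/m1.png

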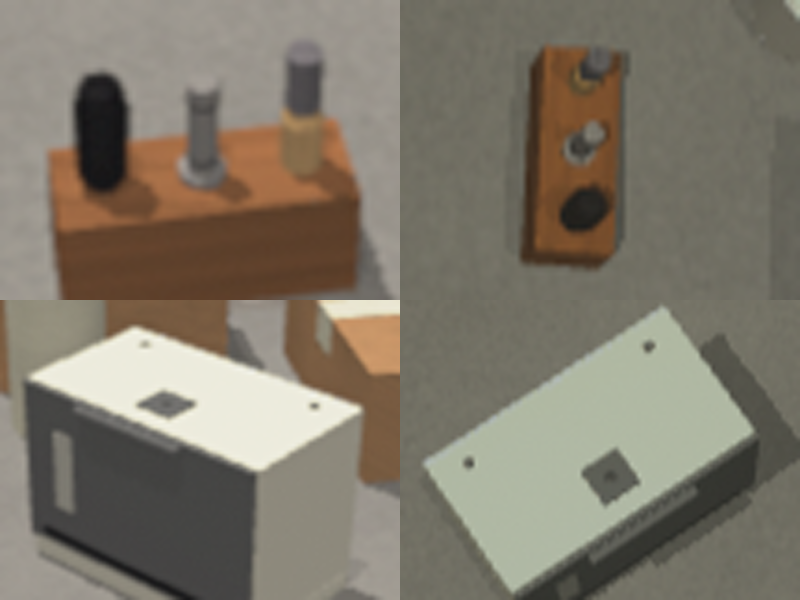

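The crops show the pin in the middle hole: collar at side (282.4,295.6) and top (365.6,220), handle top at side (283,279) and top (369,216). The boss is at side (284.5,173) and top (246.7,180). Next I'll refine and triangulate.

```bash
cat > h.py <<'E'
from workcell import read_state, vision
import cv2, numpy as np
from scipy.spatial.transform import Rotation as Rn
CAL={n:vision.calibration(n) for n in("side","top")}
def ray(n,p):
    c=CAL[n];f=210/np.tan(np.radians(c['vfov']/2))
    d=c['R'].T@np.array([(p[0]-c['cx'])/f,(p[1]-c['cy'])/f,1]);return -c['R'].T@c['t'],d/np.linalg.norm(d)
def plane(n,p,z):
    o,d=ray(n,p);return o+d*(z-o[2])/d[2]
def tri(ps,pt):
    (a,u),(b,v)=ray("side",ps),ray("top",pt)
    s=np.linalg.lstsq(np.c_[u,-v],b-a,rcond=None)[0];p,q=a+s[0]*u,b+s[1]*v
    return (p+q)/2,np.linalg.norm(p-q)
def proj(n,X):
    c=CAL[n];f=210/np.tan(np.radians(c['vfov']/2));x=c['R']@np.asarray(X)+c['t'];return f*x[0]/x[2]+c['cx'],f*x[1]/x[2]+c['cy']
E
python3 - <<'E'
from h import *
np.set_printoptions(precision=4,suppress=True)
I={n:cv2.imread(f"pics/{n}0.png") for n in("side","top")}
B={}
for n,(x,y) in {"side":(284,173),"top":(247,180)}.items():
    g=cv2.cvtColor(I[n],cv2.COLOR_BGR2GRAY)[y-13:y+14,x-15:x+16].astype(float)
    w=np.clip(np.percentile(g,80)-g-15,0,90)
    m=(w>40).astype(np.uint8);k,l,st,ce=cv2.connectedComponentsWithStats(m);i=l[13,15]
    lm=cv2.dilate((l==i).astype(np.uint8),np.ones((3,3)))*w
    yy,xx=np.mgrid[:27,:31];B[n]=np.array([(xx*lm).sum()/lm.sum()+x-15,(yy*lm).sum()/lm.sum()+y-13])
    print(n,"boss",B[n],st[i],plane(n,B[n],.192))
print("boss tri",tri(B["side"],B["top"]))
print("collar",plane("side",(282.4,295.8),.071),plane("top",(365.6,220),.071),tri((282.4,295.8),(365.6,220)))
print("handle top",plane("side",(283,278.8),.126),plane("top",(369,216.2),.126),tri((283,278.8),(369,216.2)))
# case top corners (from crops), block top corners
k=.27
S=lambda x,y:(240+x*k,145+y*k); T=lambda x,y:(190+x*k,132+y*k)
for nm,n,p in [("back-left","side",S(137,26)),("frontleft","side",S(27,80)),("frontR","side",S(260,174)),("backR","side",S(361,110))]: print(nm,plane(n,p,.19))
for p in [T(25,164),T(266,6),T(355,134),T(115,292)]: print("top",plane("top",p,.19))
for p in [(49,152),(342,122),(358,198),(56,233)]: print("blk s",plane("side",(242+p[0]/5,262+p[1]/5),.066))
for p in [(143,47),(227,47),(213,253),(132,250)]: print("blk t",plane("top",(330+p[0]/5,190+p[1]/5),.066))
for nm,ps,pt in [("screw top",(262,278),None),("brush top",(302.6,272),None)]:
    print(nm,plane("side",ps,.135))
E
```

```text
side boss [284.4623 172.7631] [ 8 10 16  7 70] [0.5914 0.1031 0.192 ]
top boss [246.3882 179.3476] [  7   6  16  14 131] [0.5923 0.1072 0.192 ]
boss tri (array([0.5925, 0.1074, 0.1899]), np.float64(0.0007117200360960064))
collar [ 0.5083 -0.3275  0.071 ] [ 0.5065 -0.3226  0.071 ] (array([ 0.5083, -0.3233,  0.0666]), np.float64(0.001687181830987215))
handle top [ 0.5096 -0.3269  0.126 ] [ 0.5093 -0.3248  0.126 ] (array([ 0.5098, -0.3251,  0.1243]), np.float64(0.00030306268567189876))
back-left [0.5958 0.2794 0.19  ]
frontleft [0.4761 0.1748 0.19  ]
frontR [ 0.645  -0.0332  0.19  ]
backR [0.7595 0.0638 0.19  ]
top [0.5912 0.2771 0.19  ]
top [0.7612 0.0679 0.19  ]
top [ 0.6423 -0.024   0.19  ]
top [0.4772 0.1829 0.19  ]
blk s [ 0.4352 -0.2981  0.066 ]
blk s [ 0.586  -0.3013  0.066 ]
blk s [ 0.5811 -0.3546  0.066 ]
blk s [ 0.4326 -0.3531  0.066 ]
blk t [ 0.5818 -0.2955  0.066 ]
blk t [ 0.5863 -0.3563  0.066 ]
blk t [ 0.4346 -0.3509  0.066 ]
blk t [ 0.4325 -0.2932  0.066 ]
screw top [ 0.4591 -0.3257  0.135 ]
brush top [ 0.5589 -0.3207  0.135 ]
```

Request:
{"fn": "jog_arm", "kwargs": {"turn": [[0,0,-0.103],[0,0,-0.103],[0,0,-0.103],[0,0,0],[0,0,0],[0,0,0],[0,0,0],[0,0,0],[0,0,0],[0,0,0],[0,0,0],[0,0,0],[0,0,0],[0,0,0],[0,0,0],[0,0,0],[0,0,0]], "delta_pos": [[0,0,-0.034],[0,0,-0.034],[0,0,-0.034],[0,0,-0.034],[0,0,-0.034],[-0.0204,-0.0285,0],[-0.0204,-0.0285,0],[-0.0204,-0.0285,0],[-0.0204,-0.0285,0],[-0.0204,-0.0285,0],[-0.0204,-0.0285,0],[-0.0204,-0.0285,0],[-0.0204,-0.0285,0],[-0.0204,-0.0285,0],[-0.0204,-0.0285,0],[-0.0204,-0.0285,0],[-0.0204,-0.0285,0]], "gripper": [0.0854,0.0854,0.0854,0.0854,0.0854,0.0854,0.0854,0.0854,0.0854,0.0854,0.0854,0.0854,0.0854,0.0854,0.0854,0.0854,0.0854]}}

```text
time: 1.52
tool_pos: [0.4505, 0.2995, 0.4009]
tcp_rot: [0.0, -3.141, 0.0]
wrist_force: [0.7, 0.8, 0.7]
width: 1.001
grip_force: 0.0
```

Request:
{"fn": "jog_arm", "kwargs": {"turn": [[0,0,0],[0,0,0],[0,0,0],[0,0,0],[0,0,0],[0,0,0],[0,0,0],[0,0,0],[0,0,0],[0,0,0],[0,0,0],[0,0,0],[0,0,0],[0,0,0],[0,0,0],[0,0,0],[0,0,0],[0,0,0],[0,0,0]], "delta_pos": [[-0.00325,-0.0347,0.01],[-0.00325,-0.0347,0.01],[-0.00325,-0.0347,0.01],[-0.00325,-0.0347,0.01],[-0.00325,-0.0347,0.01],[-0.00325,-0.0347,0.01],[-0.00325,-0.0347,0.01],[-0.00325,-0.0347,0.01],[-0.00325,-0.0347,0.01],[-0.00325,-0.0347,0.01],[-0.00325,-0.0347,0.01],[-0.00325,-0.0347,0.01],[-0.00325,-0.0347,0.01],[-0.00325,-0.0347,0.01],[-0.00325,-0.0347,0.01],[-0.00325,-0.0347,0.01],[-0.00325,-0.0347,0.01],[-0.00325,-0.0347,0.01],[0,0,0]], "gripper": [0.05,0.05,0.05,0.05,0.05,0.05,0.05,0.05,0.05,0.05,0.05,0.05,0.05,0.05,0.05,0.05,0.05,0.05,0.05]}}

```text
time: 3.1
tool_pos: [0.5072, -0.3283, 0.2179]
tcp_rot: [-0.006, -3.138, 0.001]
wrist_force: [-0.0, -0.4, 0.1]
width: 0.585
grip_force: 0.0
```

Request:
{"fn": "jog_arm", "kwargs": {"turn": [[0,0,0],[0,0,0],[0,0,0],[0,0,0],[0,0,0],[0,0,0],[0,0,0],[0,0,0],[0,0,0]], "delta_pos": [[0,0,0],[0,0,0],[0,0,0.02],[0,0,0.025],[0,0,0.025],[0,0,0.025],[0,0,0.025],[0,0,0.017],[0,0,0]], "gripper": [0.05,0.05,0.05,0.05,0.05,0.05,0.05,0.05,0.05]}}

```text
time: 3.85
tool_pos: [0.5061, -0.3198, 0.0804]
tcp_rot: [0.003, -3.135, -0.007]
wrist_force: [-0.4, 0.3, 0.2]
width: 0.586
grip_force: 0.0
```

Run:
```python
from h import *
im={n:vision.read_camera(n)[:,:,::-1] for n in("side","top")}
c=lambda i,x,y:cv2.resize(i[y:y+75,x:x+80],(400,375),interpolation=cv2.INTER_CUBIC)
cv2.imwrite("pics/m2.png",np.hstack([c(im["side"],242,247),c(im["top"],330,180)]))
s=read_state();print(s['tool_pos'],s['wrist_force'],s['time'],proj("side",s['tool_pos']),proj("top",s['tool_pos']))
```

```text
[ 0.50867633 -0.32210807  0.08454365] [ 0.65903546 -0.13530057  1.05819184] 3.95 (np.float64(282.1855320913844), np.float64(290.21493814157833)) (np.float64(366.14458910428334), np.float64(218.6499301332733))
```

View pics/m2.png

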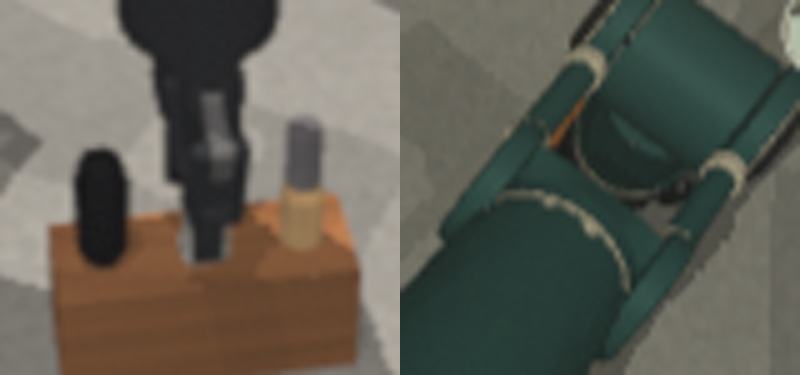

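The fingers straddle the pin in the side view, with the finger at about (283,290) in line with the collar. Closing now.

Request:
{"fn": "jog_arm", "kwargs": {"turn": [[0,0,0],[0,0,0],[0,0,0],[0,0,0],[0,0,0],[0,0,0]], "delta_pos": [[0,0,0],[0,0,0],[0,0,0],[0,0,0],[0,0,0],[0,0,0]], "gripper": [0.03,0.02,0.005,0.005,0.005,0.005], "grip_force": 40}}

```text
time: 4.45
tool_pos: [0.5099, -0.3241, 0.0863]
tcp_rot: [-0.0, 3.139, -0.002]
wrist_force: [0.8, 2.0, 6.7]
width: 0.177
grip_force: 39.4
```

```bash
python3 -c "
from h import *
s=read_state();print(s['tool_pos'],s['tcp_rot'],s['wrist_force'],s['torque'],s['time'],s['width'])"
```

```text
[ 0.50988254 -0.32406851  0.08626641] [-3.68497222e-05  3.13883846e+00 -2.15698564e-03] [0.79716839 2.01011156 6.74874476] [ 0.26741315  0.01733942 -0.0460825 ] 4.45 0.17671482528411367
```

Request:
{"fn": "jog_arm", "kwargs": {"turn": [[0,0,0],[0,0,0],[0,0,0],[0,0,0],[0,0,0],[0,0,0],[0,0,0],[0,0,0],[0,0,0],[0,0,0],[0,0,0],[0,0,0]], "delta_pos": [[0,0,-0.005],[0,0,-0.01],[0,0,-0.02],[0,0,-0.025],[0,0,-0.03],[0,0,-0.03],[0,0,-0.03],[0,0,-0.03],[0,0,-0.03],[0,0,-0.025],[0,0,-0.01],[0,0,0]], "gripper": [0.005,0.005,0.005,0.005,0.005,0.005,0.005,0.005,0.005,0.005,0.005,0.005]}}

```text
time: 5.45
tool_pos: [0.5098, -0.3245, 0.3335]
tcp_rot: [-0.0, 3.136, -0.006]
wrist_force: [0.0, 0.4, -0.9]
width: 0.178
grip_force: 39.3
```

Request:
{"fn": "jog_arm", "kwargs": {"turn": [[0,0,0],[0,0,0],[0,0,0],[0,0,0],[0,0,0],[0,0,0],[0,0,0],[0,0,0],[0,0,0],[0,0,0],[0,0,0],[0,0,0],[0,0,0],[0,0,0],[0,0,0],[0,0,0],[0,0,0],[0,0,0],[0,0,0],[0,0,0]], "delta_pos": [[-0.003,0.015,0],[-0.0058,0.03,0],[-0.0058,0.03,0],[-0.0058,0.03,0],[-0.0058,0.03,0],[-0.0058,0.03,0],[-0.0058,0.03,0],[-0.0058,0.03,0],[-0.0058,0.03,0],[-0.0058,0.03,0],[-0.0058,0.03,0],[-0.0058,0.03,0],[-0.0058,0.03,0],[-0.0058,0.03,0],[-0.003,0.016,0],[-0.0015,0.009,0.0],[0,0,0.015],[0,0,0.015],[0,0,0.008],[0,0,0]], "gripper": [0.005,0.005,0.005,0.005,0.005,0.005,0.005,0.005,0.005,0.005,0.005,0.005,0.005,0.005,0.005,0.005,0.005,0.005,0.005,0.005]}}

```text
time: 7.12
tool_pos: [0.5889, 0.1061, 0.2867]
tcp_rot: [-0.0, -3.134, 0.002]
wrist_force: [0.6, -0.5, -0.8]
width: 0.176
grip_force: 39.3
```

Request:
{"fn": "jog_arm", "kwargs": {"turn": [[0,0,0],[0,0,0],[0,0,0],[0,0,0],[0,0,0]], "delta_pos": [[0,0,0],[0,0,0],[0,0,0],[0,0,0],[0,0,0]], "gripper": [0.005,0.005,0.005,0.005,0.005]}}

```text
time: 7.53
tool_pos: [0.5919, 0.1064, 0.2922]
tcp_rot: [0.0, 3.14, 0.0]
wrist_force: [-0.0, 0.6, -1.6]
width: 0.172
grip_force: 39.3
```

Run:
```python
from h import *
im={n:vision.read_camera(n)[:,:,::-1] for n in("side","top")}
for n in im: cv2.imwrite(f"pics/{n}3.png",im[n])
c=lambda i,x,y:cv2.resize(i[y:y+100,x:x+80],(400,500),interpolation=cv2.INTER_CUBIC)
cv2.imwrite("pics/m3.png",np.hstack([c(im["side"],245,110),c(im["top"],210,130)]))
s=read_state();print(s['tool_pos'],s['tcp_rot'],s['q'],s['wrist_force'],s['time'])
p=s['tool_pos'];print(proj("side",p-[0,0,.08]),proj("top",p-[0,0,.08]))
```

```text
[0.59168197 0.10648883 0.29188334] [-3.39396872e-05  3.14066818e+00  2.06975582e-04] [ 1.36637630e-01  9.28067722e-02  1.69271529e+00  4.77210978e-06
  1.35513680e+00 -1.43418133e+00] [-0.02200629  0.69416223 -1.27871817] 7.6333
(np.float64(284.4191660990574), np.float64(166.8152608907381)) (np.float64(246.2874621114899), np.float64(177.94659402843524))
```

View pics/m3.png

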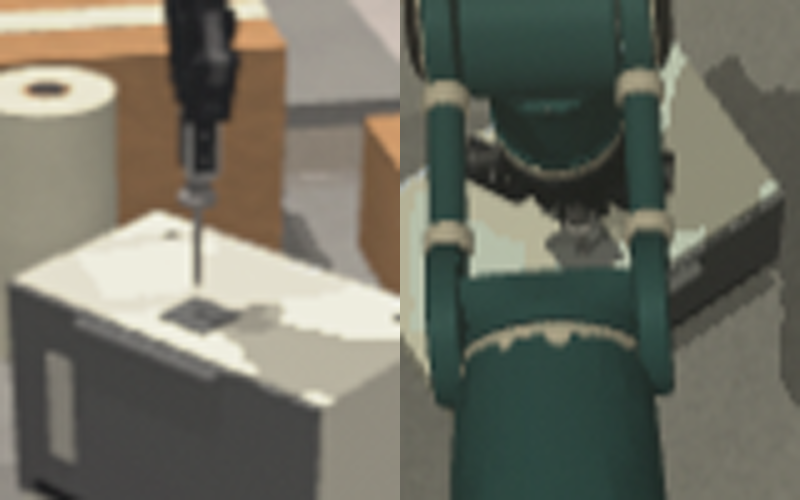

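Run:
```python
from h import *
g=cv2.imread("pics/side3.png").astype(float).sum(2)/3
g0=cv2.imread("pics/side0.png").astype(float).sum(2)/3
print(g[148:180,277:294].astype(int))
print(g0[165:181,274:296].astype(int))
p=np.array([.5917,.1065,.2919])
for z in (.0,.02,.04,.06): print(proj("side",p-[0,0,.08-z]))
for q in [(.5914,.1031),(.592,.107),(.5917,.1065)]: print(proj("side",[*q,.192]))
```

```text
[[ 91  91  92 107 131 119  90  86  88  90  93  95  94  93  92  92  93]
 [ 92  92  92 107 131 127 110 108 101  94  92  93  92  92  92  92  93]
 [ 90  91  89  91 101 111 117 117 105  93  90  91  92  92  92  92  93]
 [ 97  91  87  87  88  92  94  96  94  92  90  92  93  93  93  92  92]
 [168 137 108  96  91  88  90  92  94  93  92  93  93  94  94  93  92]
 [229 209 187 168 137 109  99  95  93  91  91  91  93  94  94  93  92]
 [235 234 234 228 208 186 148 102  94  96  93  90  92  92  92  93  93]
 [233 228 223 228 231 230 184 107 124 148 132 105  92  90  90  92  94]
 [219 187 167 193 216 221 173 106 166 207 193 163 132 112 104  95  92]
 [201 171 164 186 212 220 172 107 182 225 224 214 193 175 160 131 107]
 [225 224 225 225 226 227 179 109 190 232 231 223 219 219 212 193 173]
 [232 233 233 233 233 234 189 113 200 234 233 226 219 220 220 222 221]
 [232 232 232 232 234 234 190 112 193 230 229 224 218 218 218 219 220]
 [232 232 232 232 233 234 190 111 181 220 219 219 218 218 218 218 219]
 [232 232 232 232 233 234 190 111 181 219 219 218 218 218 218 218 218]
 [232 232 232 232 233 234 190 112 1
[... 2411 characters left out ...]
 230 233 233 232 231 231 232 231 231 230 230
  230 230 231 231]
 [117 112 103 106 117 137 175 204 216 224 231 232 232 231 231 231 231 231
  231 230 231 230]
 [100 108 112 110 105 112 119 125 146 178 207 223 230 232 232 231 231 231
  230 230 230 230]]
(np.float64(284.4240311837355), np.float64(166.80874715982395))
(np.float64(284.4697387307096), np.float64(161.19049107009968))
(np.float64(284.5162274664719), np.float64(155.4762132299711))
(np.float64(284.56351759061306), np.float64(149.66343075685523))
(np.float64(284.47571317676613), np.float64(172.7681523173193))
(np.float64(284.44175074091964), np.float64(172.23229501889796))
(np.float64(284.37930816544593), np.float64(172.30598747331425))
```

The side view shows the rod hanging vertical at column 284.0, with its tip at row ~166.6. The hole is at (284.5,172.6), so I'll shift about 1.5 mm in +x and then lower to just above the mouth.

Request:
{"fn": "jog_arm", "kwargs": {"turn": [[0,0,0],[0,0,0],[0,0,0],[0,0,0],[0,0,0]], "delta_pos": [[-0.0015,-0.0007,0.005],[0,0,0.006],[0,0,0.004],[0,0,0],[0,0,0]], "gripper": [0.005,0.005,0.005,0.005,0.005]}}

```text
time: 8.05
tool_pos: [0.5925, 0.1058, 0.2753]
tcp_rot: [0.0, -3.14, 0.0]
wrist_force: [-0.5, -0.1, -0.8]
width: 0.173
grip_force: 39.3
```

Run:
```python
from h import *
a=[];b=[]
im=None
for i in range(8):
    x=vision.read_camera("side").astype(float).mean(2);im=x if im is None else im+x
    s=read_state();a.append(s['tool_pos']);b.append(s['wrist_force'])
im/=8
print(np.mean(a,0),np.std(a,0),np.mean(b,0),np.std(b,0))
print(im[158:179,276:294].astype(int))
p=np.mean(a,0);print(proj("side",p-[0,0,.0803]),proj("side",[p[0],p[1],.192]))
```

```text
[0.59304109 0.1058767  0.27641902] [1.26708908e-04 2.44339422e-05 2.66446114e-04] [ 0.14926233 -0.30297423 -1.07313862] [0.4273089  0.30861458 0.41354675]
[[222 225 224 224 225 226 227 196 131 162 216 227 224 220 219 212 193 173]
 [229 232 233 233 233 233 234 206 135 171 225 233 229 223 220 220 222 221]
 [232 232 232 232 232 233 234 207 135 168 220 229 228 224 219 219 219 220]
 [232 232 232 232 232 233 233 207 135 159 210 220 219 219 218 218 218 218]
 [232 232 232 232 232 233 234 207 134 158 209 219 219 218 218 218 218 218]
 [232 232 232 232 232 233 234 207 134 158 209 219 219 218 218 218 218 218]
 [232 232 232 232 232 233 234 205 132 158 209 219 219 218 218 218 218 218]
 [232 232 232 232 232 233 234 204 129 157 209 219 219 218 218 218 218 218]
 [232 232 232 232 232 233 232 199 129 159 209 219 219 218 218 218 218 218]
 [232 232 232 232 232 233 231 195 129 162 211 220 219 218 218 218 218 218]
 [232 232 230 228 229 230 230 194 126 162 211 220 219 219 219 218 219 219]
 [228 228 225 220 220 214 200 159 113 147 188 207 216 219 220 220 219 219]
 [220 220 219 213 199 173 137 109  97 111 129 155 186 207 217 219 210 201]
 [222 217 201 174 142 122 116 107  97  97 102 108 124 155 180 184 165 150]
 [217 186 144 121 115 115 116 108  93  91  98 104 106 105  97  93 111 135]
 [208 145 115 112 113 115 116 110  99  96  93  97  98  89  79  81 111 138]
 [226 202 181 167 138 116 114 114 115 114  99  83  80  85 102 118 137 147]
 [234 234 234 227 204 170 138 117 114 113 105 103 120 135 147 150 148 149]
 [233 234 235 235 234 227 204 182 162 138 157 184 197 190 172 163 159 159]
 [206 215 225 233 234 234 234 234 224 205 220 234 233 220 192 176 173 173]
 [123 136 175 210 226 233 234 234 234 233 233 234 234 231 220 207 189 174]]
(np.float64(284.8249915558456), np.float64(171.22771575271338)) (np.float64(284.8150437421242), np.float64(172.35829264798807))
```

Request:
{"fn": "jog_arm", "kwargs": {"turn": [[0,0,0],[0,0,0],[0,0,0],[0,0,0],[0,0,0],[0,0,0],[0,0,0]], "delta_pos": [[-0.0005,0,0.001],[0,0,0.001],[0,0,0.001],[0,0,0.001],[0,0,0.001],[0,0,0.0005],[0,0,0]], "gripper": [0.005,0.005,0.005,0.005,0.005,0.005,0.005]}}

```text
time: 9.03
tool_pos: [0.5933, 0.1058, 0.2705]
tcp_rot: [0.0, -3.141, 0.0]
wrist_force: [0.7, -0.2, -0.8]
width: 0.179
grip_force: 39.3
```

Request:
{"fn": "jog_arm", "kwargs": {"turn": [[0,0,0],[0,0,0],[0,0,0],[0,0,0]], "delta_pos": [[0,0,0.0007],[0,0,0.0007],[0,0,0.0006],[0,0,0]], "gripper": [0.005,0.005,0.005,0.005]}}

```text
time: 9.37
tool_pos: [0.5934, 0.1058, 0.2686]
tcp_rot: [0.0, -3.141, 0.0]
wrist_force: [0.8, 0.8, -0.9]
width: 0.174
grip_force: 39.3
```

Request:
{"fn": "jog_arm", "kwargs": {"turn": [[0,0,0],[0,0,0],[0,0,0],[0,0,0],[0,0,0]], "delta_pos": [[0,0,0.001],[0,0,0.001],[0,0,0.001],[0,0,0],[0,0,0]], "gripper": [0.005,0.005,0.005,0.005,0.005]}}

```text
time: 9.78
tool_pos: [0.5934, 0.1058, 0.2656]
tcp_rot: [0.0, -3.141, 0.0]
wrist_force: [-0.1, 0.6, -1.0]
width: 0.175
grip_force: 39.3
```

Request:
{"fn": "jog_arm", "kwargs": {"turn": [[0,0,0],[0,0,0],[0,0,0],[0,0,0],[0,0,0],[0,0,0]], "delta_pos": [[0,0,0.001],[0,0,0.001],[0,0,0.001],[0,0,0.001],[0,0,0.001],[0,0,0]], "gripper": [0.005,0.005,0.005,0.005,0.005,0.005]}}

```text
time: 10.28
tool_pos: [0.5933, 0.1058, 0.2604]
tcp_rot: [0.0, -3.141, 0.0]
wrist_force: [-0.6, -0.1, -0.9]
width: 0.171
grip_force: 39.3
```

Request:
{"fn": "jog_arm", "kwargs": {"turn": [[0,0,0],[0,0,0],[0,0,0],[0,0,0],[0,0,0],[0,0,0]], "delta_pos": [[0,0,0.0008],[0,0,0.0008],[0,0,0.0008],[0,0,0.0008],[0,0,0.0008],[0,0,0]], "gripper": [0.005,0.005,0.005,0.005,0.005,0.005]}}

```text
time: 10.78
tool_pos: [0.5933, 0.1058, 0.2565]
tcp_rot: [0.0, -3.141, 0.0]
wrist_force: [-0.5, -1.1, -1.1]
width: 0.178
grip_force: 39.3
```

Request:
{"fn": "jog_arm", "kwargs": {"turn": [[0,0,0],[0,0,0],[0,0,0],[0,0,0],[0,0,0],[0,0,0]], "delta_pos": [[0,0,0.0008],[0,0,0.0008],[0,0,0.0008],[0,0,0.0008],[0,0,0.0008],[0,0,0]], "gripper": [0.005,0.005,0.005,0.005,0.005,0.005]}}

```text
time: 11.28
tool_pos: [0.5933, 0.1058, 0.2525]
tcp_rot: [0.0, -3.141, 0.0]
wrist_force: [0.2, -0.0, -1.9]
width: 0.175
grip_force: 39.3
```

Request:
{"fn": "jog_arm", "kwargs": {"turn": [[0,0,0],[0,0,0],[0,0,0],[0,0,0],[0,0,0],[0,0,0]], "delta_pos": [[0,0,0.0008],[0,0,0.0008],[0,0,0.0008],[0,0,0.0008],[0,0,0.0008],[0,0,0]], "gripper": [0.005,0.005,0.005,0.005,0.005,0.005]}}

```text
time: 11.78
tool_pos: [0.5934, 0.1058, 0.2485]
tcp_rot: [0.0, -3.141, 0.0]
wrist_force: [0.0, 0.0, -0.1]
width: 0.175
grip_force: 39.3
```

Request:
{"fn": "jog_arm", "kwargs": {"turn": [[0,0,0],[0,0,0],[0,0,0],[0,0,0],[0,0,0]], "delta_pos": [[0,0,0.0008],[0,0,0.0008],[0,0,0.0008],[0,0,0.0006],[0,0,0]], "gripper": [0.005,0.005,0.005,0.005,0.005]}}

```text
time: 12.2
tool_pos: [0.5937, 0.1059, 0.2464]
tcp_rot: [-0.0, 3.141, 0.0]
wrist_force: [-0.5, 0.0, 4.6]
width: 0.18
grip_force: 39.5
```

Request:
{"fn": "jog_arm", "kwargs": {"turn": [[0,0,0],[0,0,0],[0,0,0],[0,0,0]], "delta_pos": [[0,0,0.0004],[0,0,0.0004],[0,0,0.0004],[0,0,0]], "gripper": [0.005,0.005,0.005,0.005]}}

```text
time: 12.53
tool_pos: [0.5936, 0.1059, 0.2446]
tcp_rot: [-0.0, 3.141, 0.0]
wrist_force: [0.4, -0.4, 4.3]
width: 0.173
grip_force: 39.5
```

Request:
{"fn": "jog_arm", "kwargs": {"turn": [[0,0,0],[0,0,0],[0,0,0],[0,0,0]], "delta_pos": [[0,0,0.0004],[0,0,0.0004],[0,0,0.0004],[0,0,0]], "gripper": [0.005,0.005,0.005,0.005]}}

```text
time: 12.87
tool_pos: [0.5936, 0.1058, 0.2434]
tcp_rot: [-0.0, 3.141, 0.0]
wrist_force: [-0.1, -0.5, 4.0]
width: 0.177
grip_force: 39.6
```

Request:
{"fn": "jog_arm", "kwargs": {"turn": [[0,0,0],[0,0,0],[0,0,0],[0,0,0]], "delta_pos": [[0,0,0.0004],[0,0,0.0004],[0,0,0.0004],[0,0,0]], "gripper": [0.005,0.005,0.005,0.005]}}

```text
time: 13.2
tool_pos: [0.5934, 0.1058, 0.2418]
tcp_rot: [0.0, -3.141, 0.0]
wrist_force: [0.9, -0.3, 3.3]
width: 0.174
grip_force: 39.6
```

```bash
cat > chk.py <<'E'
from h import *
x=vision.read_camera("side").astype(float).mean(2)
r=cv2.imread("pics/side3.png").astype(float).mean(2)
d=np.abs(x-r)[190:240,245:320]
s=read_state();print("changed px",(d>30).sum(),s['tool_pos'],s['wrist_force'],s['time'])
E
python3 chk.py
```

```text
changed px 389 [0.59333139 0.10584221 0.24172007] [0.19469941 0.38695251 3.31142736] 13.25
```

Request:
{"fn": "jog_arm", "kwargs": {"turn": [[0,0,0],[0,0,0],[0,0,0],[0,0,0]], "delta_pos": [[0,0,0.0004],[0,0,0.0004],[0,0,0.0003],[0,0,0]], "gripper": [0.005,0.005,0.005,0.005]}}

```text
time: 13.58
tool_pos: [0.5934, 0.1058, 0.2409]
tcp_rot: [0.0, -3.141, 0.0]
wrist_force: [0.8, -0.5, 2.8]
width: 0.173
grip_force: 39.6
```

```bash
python3 chk.py
```

```text
changed px 708 [0.59343593 0.10581689 0.24098036] [0.05790443 0.81132741 3.2053256 ] 13.6333
```

```bash
python3 - <<'E'
from h import *
i=vision.read_camera("side")[:,:,::-1]
cv2.imwrite("pics/m4.png",cv2.resize(i[130:260,210:370],(640,520),interpolation=cv2.INTER_CUBIC))
E
python3 chk.py
```

```text
changed px 710 [0.59344973 0.10584484 0.24109756] [-0.75722958 -0.5919616   3.21696644] 13.7333
```

View pics/m4.png

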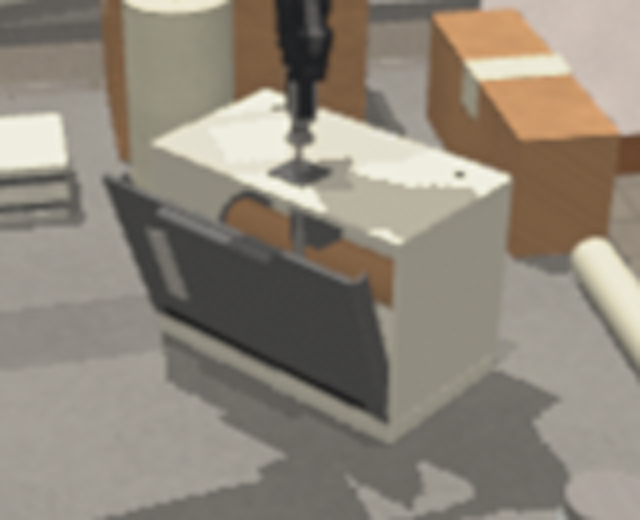

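The picture shows the cover ajar: its top edge is out from (105,180) to (365,285) in the crop, the rod is in the hole, and the catch has tripped. I'll withdraw the pin and carry it back.

Request:
{"fn": "jog_arm", "kwargs": {"turn": [[0,0,0],[0,0,0],[0,0,0],[0,0,0],[0,0,0],[0,0,0],[0,0,0],[0,0,0]], "delta_pos": [[0,0,-0.005],[0,0,-0.01],[0,0,-0.015],[0,0,-0.015],[0,0,-0.02],[0,0,-0.02],[0,0,-0.01],[0,0,0]], "gripper": [0.005,0.005,0.005,0.005,0.005,0.005,0.005,0.005]}}

```text
time: 14.4
tool_pos: [0.5946, 0.106, 0.3396]
tcp_rot: [-0.0, 3.137, 0.001]
wrist_force: [-0.1, -0.4, -0.5]
width: 0.176
grip_force: 39.3
```

Request:
{"fn": "jog_arm", "kwargs": {"turn": [[0,0,0],[0,0,0],[0,0,0],[0,0,0],[0,0,0],[0,0,0],[0,0,0],[0,0,0],[0,0,0],[0,0,0],[0,0,0],[0,0,0],[0,0,0],[0,0,0],[0,0,0],[0,0,0],[0,0,0],[0,0,0],[0,0,0],[0,0,0]], "delta_pos": [[0.0057,-0.0293,0],[0.0057,-0.0293,0],[0.0057,-0.0293,0],[0.0057,-0.0293,0],[0.0057,-0.0293,0],[0.0057,-0.0293,0],[0.0057,-0.0293,0],[0.0057,-0.0293,0],[0.0057,-0.0293,0],[0.0057,-0.0293,0],[0.0057,-0.0293,0],[0.0057,-0.0293,0],[0.0057,-0.0293,0],[0.0057,-0.0293,0],[0.0019,-0.01,0],[0.0019,-0.01,0],[0,0,0],[0,0,0],[0,0,0],[0,0,0]], "gripper": [0.005,0.005,0.005,0.005,0.005,0.005,0.005,0.005,0.005,0.005,0.005,0.005,0.005,0.005,0.005,0.005,0.005,0.005,0.005,0.005]}}

```text
time: 16.07
tool_pos: [0.5103, -0.3231, 0.3361]
tcp_rot: [-0.003, 3.142, 0.001]
wrist_force: [-0.1, 0.7, -1.5]
width: 0.177
grip_force: 39.4
```

Request:
{"fn": "jog_arm", "kwargs": {"turn": [[0,0,0],[0,0,0],[0,0,0],[0,0,0],[0,0,0],[0,0,0],[0,0,0],[0,0,0],[0,0,0],[0,0,0]], "delta_pos": [[0,0,0.025],[0,0,0.03],[0,0,0.03],[0,0,0.03],[0,0,0.03],[0,0,0.02],[0,0,0.01],[0,0,0],[0,0,0],[0,0,0]], "gripper": [0.005,0.005,0.005,0.005,0.005,0.005,0.005,0.005,0.005,0.005]}}

```text
time: 16.9
tool_pos: [0.5114, -0.3249, 0.1633]
tcp_rot: [-0.001, 3.139, -0.003]
wrist_force: [0.9, 0.7, -0.5]
width: 0.177
grip_force: 39.4
```

Run:
```python
from h import *
for i in range(3): im=vision.read_camera("side")[:,:,::-1]; s=read_state();print(s['tool_pos'])
cv2.imwrite("pics/m5.png",cv2.resize(im[235:325,230:350],(800,600),interpolation=cv2.INTER_CUBIC))
print(proj("side",s['tool_pos']-[0,0,.0803]),proj("side",[.5098,-.3243,.066]),s['wrist_force'])
```

```text
[ 0.51148107 -0.32516143  0.16365274]
[ 0.51143159 -0.32516064  0.16361121]
[ 0.51118773 -0.32513132  0.16334695]
(np.float64(283.40023318054807), np.float64(291.3983400868272)) (np.float64(282.75159571549193), np.float64(296.27611036286237)) [ 0.6156426  -0.28616549 -0.96873036]
```

View pics/m5.png

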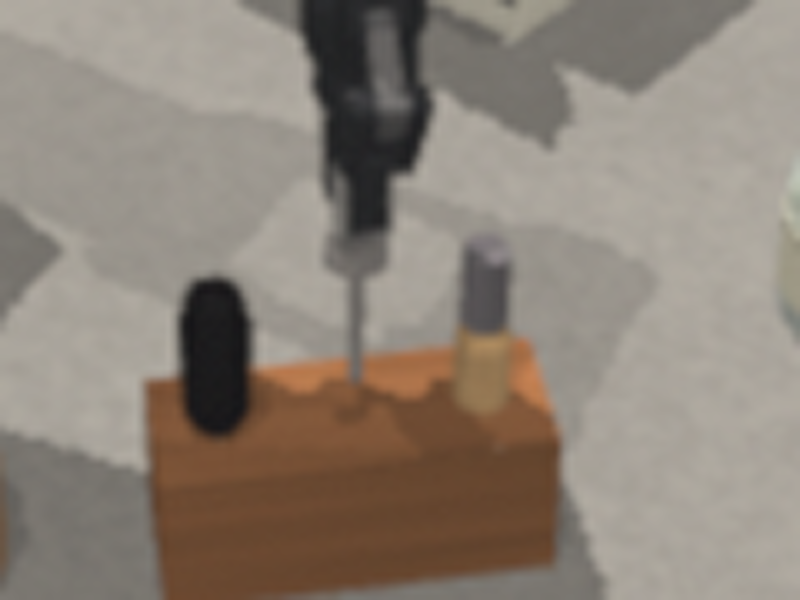

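The side crop shows the rod tip at (356,385) and the hole at (350,410), i.e. about 2 mm to −x of the rod. I'll shift and insert slowly.

Request:
{"fn": "jog_arm", "kwargs": {"turn": [[0,0,0],[0,0,0],[0,0,0],[0,0,0],[0,0,0],[0,0,0],[0,0,0],[0,0,0],[0,0,0]], "delta_pos": [[0.0017,0.0008,0.003],[0,0,0.003],[0,0,0.003],[0,0,0.003],[0,0,0.002],[0,0,0.002],[0,0,0.002],[0,0,0.002],[0,0,0]], "gripper": [0.005,0.005,0.005,0.005,0.005,0.005,0.005,0.005,0.005]}}

```text
time: 17.8
tool_pos: [0.508, -0.3234, 0.1405]
tcp_rot: [0.0, -3.141, -0.001]
wrist_force: [-0.9, -0.1, -0.5]
width: 0.173
grip_force: 39.4
```

Request:
{"fn": "jog_arm", "kwargs": {"turn": [[0,0,0],[0,0,0],[0,0,0],[0,0,0],[0,0,0],[0,0,0],[0,0,0]], "delta_pos": [[0,0,0.002],[0,0,0.004],[0,0,0.004],[0,0,0.004],[0,0,0.004],[0,0,0],[0,0,0]], "gripper": [0.005,0.005,0.005,0.005,0.005,0.005,0.005]}}

```text
time: 18.38
tool_pos: [0.508, -0.3234, 0.1225]
tcp_rot: [0.0, -3.141, -0.001]
wrist_force: [0.2, -0.4, -0.9]
width: 0.174
grip_force: 39.4
```

Request:
{"fn": "jog_arm", "kwargs": {"turn": [[0,0,0],[0,0,0],[0,0,0],[0,0,0],[0,0,0],[0,0,0],[0,0,0],[0,0,0],[0,0,0],[0,0,0],[0,0,0]], "delta_pos": [[0,0,0.004],[0,0,0.005],[0,0,0.005],[0,0,0.005],[0,0,0.005],[0,0,0.004],[0,0,0.002],[0,0,0.002],[0,0,0.001],[0,0,0.001],[0,0,0]], "gripper": [0.005,0.005,0.005,0.005,0.005,0.005,0.005,0.005,0.005,0.005,0.005]}}

```text
time: 19.3
tool_pos: [0.5082, -0.3236, 0.089]
tcp_rot: [0.0, -3.142, -0.0]
wrist_force: [0.3, -0.6, -1.1]
width: 0.174
grip_force: 39.4
```

Request:
{"fn": "jog_arm", "kwargs": {"turn": [[0,0,0],[0,0,0],[0,0,0],[0,0,0]], "delta_pos": [[0,0,0.001],[0,0,0.001],[0,0,0.0005],[0,0,0]], "gripper": [0.005,0.005,0.005,0.005]}}

```text
time: 19.63
tool_pos: [0.5082, -0.3235, 0.0865]
tcp_rot: [0.0, -3.141, -0.0]
wrist_force: [-0.4, -0.3, 0.3]
width: 0.177
grip_force: 39.4
```

Request:
{"fn": "jog_arm", "kwargs": {"turn": [[0,0,0],[0,0,0],[0,0,0],[0,0,0],[0,0,0],[0,0,0],[0,0,0],[0,0,0],[0,0,0],[0,0,0],[0,0,0],[0,0,0],[0,0,0],[0,0,0]], "delta_pos": [[0,0,0],[0,0,0],[0,0,0],[0,0,0],[0,0,-0.005],[0,0,-0.015],[0,0,-0.025],[0,0,-0.03],[0,0,-0.035],[0,0,-0.035],[0,0,-0.035],[0,0,-0.025],[0,0,-0.01],[0,0,0]], "gripper": [0.02,0.03,0.05,0.05,0.05,0.05,0.05,0.05,0.05,0.05,0.05,0.05,0.05,0.05]}}

```text
time: 20.8
tool_pos: [0.5097, -0.3246, 0.3058]
tcp_rot: [-0.0, 3.136, -0.006]
wrist_force: [0.1, -0.5, -0.2]
width: 0.59
grip_force: 0.0
```

Run:
```python
from h import *
im={n:vision.read_camera(n)[:,:,::-1] for n in("side","top")}
c=lambda i,x,y:cv2.resize(i[y:y+75,x:x+100],(400,300),interpolation=cv2.INTER_CUBIC)
cv2.imwrite("pics/m6.png",np.vstack([np.hstack([c(im["side"],232,170),c(im["top"],190,150)]),np.hstack([c(im["side"],235,250),c(im["top"],320,180)])]))
s=read_state();print(s['tool_pos'],s['time'])
for th in (.25,.3,.35):
    e=np.array([.6186,.1236])-(.078+.166*np.sin(th))*np.array([.78,.625])
    for w in(-.135,.135): print(th,[np.round(proj(n,[*(e+w*np.array([-.625,.78])),.024+.166*np.cos(th)]),1) for n in("side","top")])
```

```text
[ 0.5078214  -0.32327386  0.30045048] 20.9
0.25 [array([300.4, 198.2]), array([294.5, 178.3])]
0.25 [array([237.6, 171.3]), array([228.6, 222.2])]
0.3 [array([298.7, 199.9]), array([295.8, 180.3])]
0.3 [array([235.9, 172.8]), array([230. , 224.3])]
0.35 [array([297. , 201.7]), array([297.1, 182.4])]
0.35 [array([234.2, 174.3]), array([231.4, 226.3])]
```

View pics/m6.png

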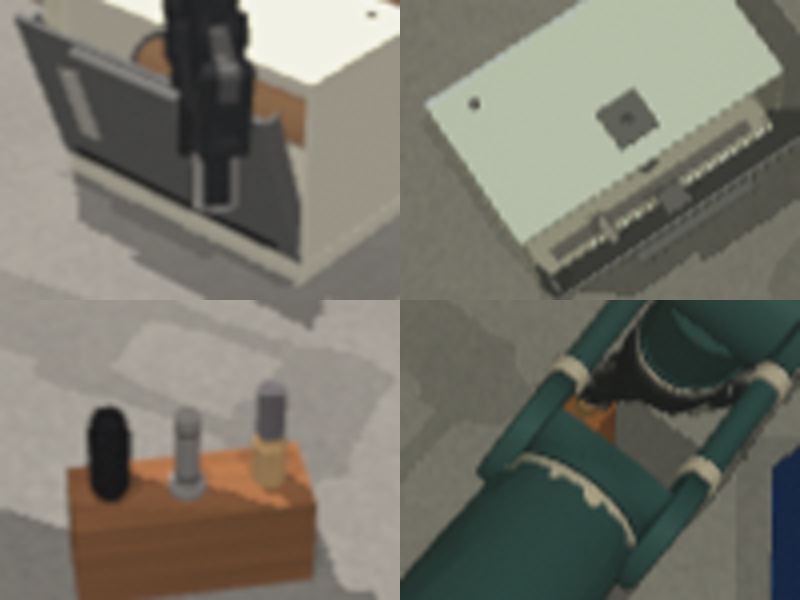

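The pin is seated again: collar on the block in the side crop at (187,487). The cover is ajar at ≈0.3 rad, with its lip ends at side (236.5,175) and (302,200). Next the closed fingers go into the gap, off the middle, to stay clear of the catch.

Request:
{"fn": "jog_arm", "kwargs": {"turn": [[0,0,0],[0,0,0],[0,0,0],[0,0,0],[0,0,0],[0,0,0],[0,0,0],[0,0,0],[0,0,0],[0,0,0],[0,0,0],[0,0,-0.1125],[0,0,-0.1125],[0,0,-0.1125],[0,0,-0.1125],[0,0,-0.1125],[0,0,-0.1125],[0,0,0],[0,0,0],[0,0,0]], "delta_pos": [[-0.0057,0.032,0],[-0.0057,0.032,0],[-0.0057,0.032,0],[-0.0057,0.032,0],[-0.0057,0.032,0],[-0.0057,0.032,0],[-0.0057,0.032,0],[-0.0057,0.032,0],[-0.0057,0.032,0],[-0.0057,0.032,0],[-0.0057,0.032,0],[0,0,0],[0,0,0.01],[0,0,0.015],[0,0,0.015],[0,0,0.01],[0,0,0],[0,0,0],[0,0,0],[0,0,0]], "gripper": [0.05,0.05,0,0,0,0,0,0,0,0,0,0,0,0,0,0,0,0,0,0]}}

```text
time: 22.57
tool_pos: [0.5703, 0.0284, 0.2502]
tcp_rot: [1.036, -2.964, -0.001]
wrist_force: [-1.1, 0.5, -0.2]
width: -0.001
grip_force: 0.0
```

Run:
```python
from h import *
im={n:vision.read_camera(n)[:,:,::-1] for n in("side","top")}
c=lambda i,x,y:cv2.resize(i[y:y+75,x:x+100],(400,300),interpolation=cv2.INTER_CUBIC)
cv2.imwrite("pics/m7.png",np.hstack([c(im["side"],232,145),c(im["top"],190,150)]))
s=read_state();p=s['tool_pos'];print(p,s['time'],s['width'],s['q'])
print(Rn.from_rotvec(s['tcp_rot']).as_matrix().round(3))
d=p[:2]-[.6186,.1236];print("disp x,y",d@[.78,.625],d@[-.625,.78])
```

```text
[0.57081335 0.02840352 0.25130468] 22.6667 -0.0016060721692821443 [ 6.13376366e-03  5.69754059e-02  1.80514339e+00  5.33501749e-06
  1.27981835e+00 -2.23808918e+00]
[[-0.782 -0.624 -0.   ]
 [-0.624  0.782  0.   ]
 [ 0.     0.    -1.   ]]
disp x,y -0.0967713846833934 -0.04438659546055497
```

View pics/m7.png

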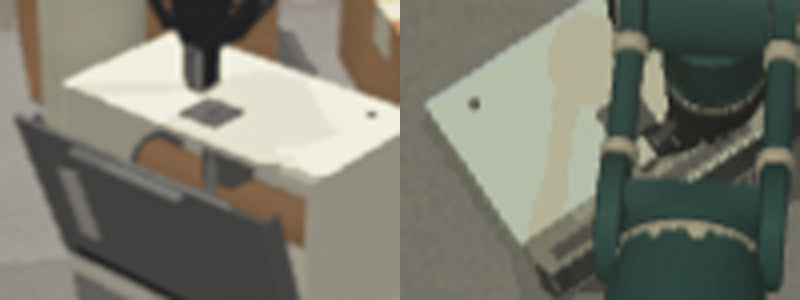

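The crop shows the fingers above the gap, with the catch tab in the middle at (225,170). Tool +x is straight outward. I'll lower into the gap, off-centre.

Request:
{"fn": "jog_arm", "kwargs": {"turn": [[0,0,0],[0,0,0],[0,0,0],[0,0,0],[0,0,0],[0,0,0],[0,0,0]], "delta_pos": [[0,0,0.015],[0,0,0.015],[0,0,0.015],[0,0,0.01],[0,0,0.008],[0,0,0.004],[0,0,0]], "gripper": [0,0,0,0,0,0,0]}}

```text
time: 23.25
tool_pos: [0.5704, 0.0284, 0.1837]
tcp_rot: [1.04, -2.963, -0.001]
wrist_force: [-0.4, -0.3, 0.5]
width: -0.003
grip_force: 0.0
```

Request:
{"fn": "jog_arm", "kwargs": {"turn": [[0,0,0],[0,0,0],[0,0,0],[0,0,0],[0,0,0],[0,0,0],[0,0,0],[0,0,0]], "delta_pos": [[0,0,0.004],[0,0,0.004],[0,0,0.004],[0,0,0.004],[0,0,0.004],[0,0,0.002],[0,0,0],[0,0,0]], "gripper": [0,0,0,0,0,0,0,0]}}

```text
time: 23.92
tool_pos: [0.5708, 0.0285, 0.1624]
tcp_rot: [1.04, -2.964, -0.0]
wrist_force: [-0.8, 0.2, 1.0]
width: 0.002
grip_force: 0.0
```

Request:
{"fn": "jog_arm", "kwargs": {"turn": [[0,0,0],[0,0,0],[0,0,0],[0,0,0],[0,0,0],[0,0,0],[0,0,0]], "delta_pos": [[0.004,0,0.001],[0.004,0,0.001],[0.004,0,0.002],[0.004,0,0.002],[0.004,0,0.002],[0.004,0,0.002],[0,0,0]], "gripper": [0,0,0,0,0,0,0]}}

```text
time: 24.5
tool_pos: [0.5509, 0.0129, 0.1519]
tcp_rot: [1.039, -2.963, -0.0]
wrist_force: [-1.3, -0.4, -1.0]
width: 0.003
grip_force: 0.0
```

Request:
{"fn": "jog_arm", "kwargs": {"turn": [[0,0,0],[0,0,0],[0,0,0],[0,0,0],[0,0,0],[0,0,0],[0,0,0],[0,0,0],[0,0,0]], "delta_pos": [[0.004,0,0.002],[0.004,0,0.0025],[0.004,0,0.0025],[0.004,0,0.0025],[0.004,0,0.003],[0.004,0,0.003],[0.004,0,0.003],[0.004,0,0.003],[0,0,0]], "gripper": [0,0,0,0,0,0,0,0,0]}}

```text
time: 25.25
tool_pos: [0.5257, -0.007, 0.13]
tcp_rot: [1.039, -2.962, -0.001]
wrist_force: [-0.8, -0.2, -0.3]
width: -0.001
grip_force: 0.0
```

Request:
{"fn": "jog_arm", "kwargs": {"turn": [[0,0,0],[0,0,0],[0,0,0],[0,0,0],[0,0,0],[0,0,0],[0,0,0]], "delta_pos": [[0.004,0,0.0035],[0.004,0,0.0035],[0.004,0,0.004],[0.004,0,0.004],[0.004,0,0.0045],[0,0,0],[0,0,0]], "gripper": [0,0,0,0,0,0,0]}}

```text
time: 25.83
tool_pos: [0.5108, -0.0192, 0.111]
tcp_rot: [1.04, -2.963, -0.001]
wrist_force: [0.3, 0.4, -0.3]
width: -0.002
grip_force: 0.0
```

Request:
{"fn": "jog_arm", "kwargs": {"turn": [[0,0,0],[0,0,0],[0,0,0],[0,0,0],[0,0,0],[0,0,0],[0,0,0],[0,0,0],[0,0,0],[0,0,0],[0,0,0],[0,0,0],[0,0,0],[0,0,0],[0,0,0],[0,0,0]], "delta_pos": [[0,0,-0.01],[0,0,-0.02],[0,0,-0.03],[0,0,-0.03],[0,0,-0.03],[0,0,-0.03],[0,0,-0.03],[0,0,-0.02],[0,0,0],[0,0,0],[0,0,0],[0,0,0],[0,0,0],[0,0,0],[0,0,0],[0,0,0]], "gripper": [0,0,0,0,0,0,0,0,0,0,0,0,0,0,0,0]}}

```text
time: 27.17
tool_pos: [0.5113, -0.0191, 0.3109]
tcp_rot: [1.04, -2.963, -0.001]
wrist_force: [-0.7, -0.2, 0.1]
width: -0.001
grip_force: 0.0
```

Run:
```python
from h import *
i=vision.read_camera("side")[:,:,::-1]
cv2.imwrite("pics/m8.png",cv2.resize(i[130:340,190:400],(600,600),interpolation=cv2.INTER_CUBIC))
print(read_state()['time'])
for th in (1.0,1.3,1.4):
    e=np.array([.6186,.1236])-(.078+.166*np.sin(th))*np.array([.78,.625])
    print(th,[(np.round((np.array(proj("side",[*(e+w*np.array([-.625,.78])),.024+.166*np.cos(th)]))-[190,130])*600/210)) for w in(-.135,.135)])
```

```text
27.2167
1.0 [array([252., 293.]), array([ 77., 202.])]
1.3 [array([239., 338.]), array([ 67., 243.])]
1.4 [array([237., 352.]), array([ 66., 256.])]
```

View pics/m8.png

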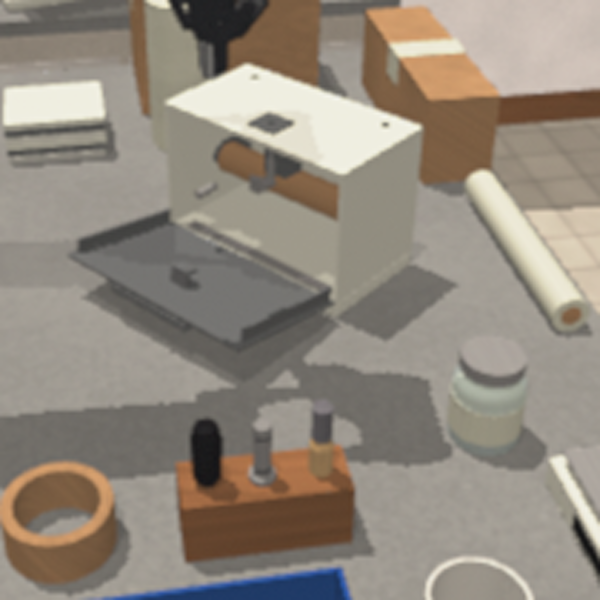

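The pin is seated at (262,455). The cover's corners are at (238,345) and (70,255), so it is at or near the stop. I'll wait and check that it has stopped moving.

Request:
{"fn": "jog_arm", "kwargs": {"turn": [[0,0,0],[0,0,0],[0,0,0],[0,0,0],[0,0,0],[0,0,0],[0,0,0],[0,0,0],[0,0,0],[0,0,0],[0,0,0],[0,0,0],[0,0,0],[0,0,0],[0,0,0],[0,0,0],[0,0,0],[0,0,0],[0,0,0],[0,0,0]], "delta_pos": [[0,0,-0.01],[0,0,0],[0,0,0],[0,0,0],[0,0,0],[0,0,0],[0,0,0],[0,0,0],[0,0,0],[0,0,0],[0,0,0],[0,0,0],[0,0,0],[0,0,0],[0,0,0],[0,0,0],[0,0,0],[0,0,0],[0,0,0],[0,0,0]], "gripper": [0,0,0,0,0,0,0,0,0,0,0,0,0,0,0,0,0,0,0,0]}}

```text
time: 28.88
tool_pos: [0.5115, -0.0191, 0.3216]
tcp_rot: [1.041, -2.964, -0.0]
wrist_force: [0.8, 0.2, 0.2]
width: -0.004
grip_force: 0.0
```

Run:
```python
from h import *
a=cv2.imread("pics/m8.png").astype(float)
i=vision.read_camera("side")[:,:,::-1]
b=cv2.resize(i[130:340,190:400],(600,600),interpolation=cv2.INTER_CUBIC).astype(float)
d=np.abs(a-b).max(2)>30
print("cover change px",d[210:400,50:350].sum(),"block change",d[390:570,160:380].sum(),read_state()['time'])
```

```text
cover change px 15 block change 10 28.9333
```

```bash
python3 -c "
from workcell import ticket
print(ticket.finish_job())"
```

```text
the job is handed in; nothing more can be done
None
```

I handed the job in at about 29 s on the robot's clock: the catch tripped, the cover is down and no longer moving, and the pin is back upright in its own hole. No verdict came back; in the last pictures the cover's angle reads 1.3–1.4 rad.

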